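Seat a flanged bush in an L-slotted holding fixture

TASK

Load the flanged brass bush into the holding fixture for finishing: slide it upright into the mouth of the L-shaped slot with its flange under the slotted plate, then sideways along the cross leg until you feel the flange bear on the hidden depth stop. Press it home there with about 10 newtons for half a second, never forcing it, then let go and leave it standing against the stop; leave the plain sleeve alone.

Things in the scene. Friction and masses are not known exactly. Their poses are not given: they have to be found in the camera images.
- bush: Flanged brass bush, loose, upright: round barrel 24 mm in diameter on a round flange 44 mm in diameter and 6 mm thick at the foot; 80 mm tall in all, about 0.35 kg. Origin: centre of the flange's underside; z up along the barrel.
- sleeve: Plain brass sleeve to be left alone: 24 mm in diameter, 70 mm tall, no flange, standing loose. Origin: centre of its underside, z up.
- fixture: Holding fixture fixed to the bench, 27 mm high: dark steel base 150 (x) by 160 (y) by 10 mm, and a slotted light metal plate (z = 19 to 27, x = -25 to 75 mm) over it. Flange slides on the base (z = 10) in the 9 mm gap. Open apron in front, x = -75 to -25, with 6 mm bolt heads at (-60,-65), (-60,70). Origin: centre of underside; x into the slot, y left, z up.
- mouth (a point): Centre of the mouth of the L-slot's entry leg, on the base's top: fixture (-25, 38, 10) mm, fixture's axes. The leg runs along x on this centre line, 44 mm wide at the mouth, narrowing in 10 mm to 28 mm. The channel for the flange is about 4 mm wider than the flange on either side.
- corner (a point): Where the two legs' centre lines cross, on the base's top: fixture (25, 38, 10) mm, fixture's axes. The barrel meets the plate's rear edge 2 mm beyond. The cross leg, 28 mm wide too, runs from here along -y; its far edge in the plate is at fixture y = -42 mm.
- stop: Depth stop under the plate at the cross leg's -y end; frame as the fixture's. A rigid two-prong fork on it meets the flange from the -y side, out of sight; its setting varies, unmeasured: bush axis at fixture y = 0 to -24 mm when home. A hard stop; before it only light friction, and in the last 5 mm a sprung touch pin (0.4 N) that still bears on a bush left there.
Things that resemble listed ones, but are neither listed nor needed, are in the scene too. Leave any purple or red look-alike of the bush alone.

How it is judged:
On the way, in this order (a step that is already met when the one before it is completed fails the run):
1. the bush is in the entry leg of the slot, its flange under the plate (x of bush in the frame of fixture between 0.005 and 0.03 m and y of bush in the frame of fixture between 0.028 and 0.048 m and z of bush in the frame of fixture below 0.016 m and angle between bush's own z axis and vertical below 0.2 rad), for 0.1 s.
2. the bush is pressed home against the depth stop with more than 7 N (contact force between bush and stop above 7 N), for 0.3 s.
At the end, for the whole second after the job is handed in: The bush stands released and still in the cross leg, upright to 0.06 rad, flange flat on the base under the plate (2 mm), axis within 4 mm of the leg's centre line, and still at the stop: within about 5 mm of hard contact, the stop's touch pin bearing on it with over 0.1 N (x of bush in the frame of fixture between 0.021 and 0.029 m and y of bush in the frame of fixture between -0.027 and 0.006 m and z of bush in the frame of fixture between 0.008 and 0.012 m and angle between bush's own z axis and vertical below 0.06 rad and linear speed of bush below 0.01 m/s and contact force between bush and stop above 0.1 N).
It fails at once if the bush is forced: it meets the depth stop with more than 17 N, or, once in the slot, the fixture with more than 40 N (contact force between bush and stop above 17 N or (contact force between bush and fixture above 40 N and x of bush in the frame of fixture above -0.03 m)).
It fails at once if the plain sleeve is moved by more than 30 mm (distance of sleeve from where it was at the start of the episode above 0.03 m).
It also fails if it takes over 72 s, if anything falls off the work surface, if the arm or the gripper's body presses on something with over 40 N, if the wrist force passes 120 N, or if a joint passes its speed limit or range.

ROBOT

A 6-joint arm with a two-finger parallel gripper is mounted at the origin on the work surface; the furniture and walls round the work are solid. World frame = base frame: x ahead of the robot, y to its left, z up, the work surface at z = 0. Lengths are in m, angles in rad, forces in N, time in s.
With the tool pointing down it reaches from about 0.25 to 0.8 m from the base axis. Payload 8.5 kg.
Tool frame: the origin (TCP) lies midway between the tips of the shut fingers; the grasp point (between the pads) lies 19 mm behind it; z points along the fingers, y is the line along which they close (so a half turn about z gives the same grasp; the last joint's range is limited). The gripper opens to 85 mm and grips with 20 to 120 N. Pads are 22 mm wide; open, the fingers measure 114 mm over their backs; the gripper's body (76 mm by 85 mm) begins 54 mm behind the grasp point. The pads swing forward as they close: fully open they stand 13 mm farther back than shut.
Start: joints at [1.249, 0.238, -0.013, 1.319, 0, 1.571], TCP at [0.166, 0.498, 0.231] pointing down, gripper open.
Joint ranges: [-2.66, 2.66], [-1.03, 1.9], [-1.14, 1.46], [-1.82, 2.27], [-1.45, 1.34], [-3.14, 3.14]. Speed limits (rad/s): [2.22, 2.22, 2.79, 3.14, 3.14, 3.14].

INTERFACE

Orientations are given as a rotation vector (axis times angle).
In Python, from bench import bot gives the robot as it stands.
- The arm moves only by the tool servo_tool, never from a script. Its argument "steps" is text: rows parted by semicolons, each of 7 numbers parted by spaces: the shift along the tool's x, y, z in mm, then the turn, a rotation vector about the tool's x, y, z in degrees, then the closure, from 0 (fully open) to 1 (shut). A call has 1 to 20 rows; each row shifts and turns the commanded pose from where the row before left it, along the tool's axes as they then stand; what a row does not reach is not made up. A row lasts 1/10 s, in which the tool goes at most 50 mm and 8.59 degrees, less where a joint would pass 70% of its speed; a pose out of reach is approached as far as the arm can. A call with a gripper value outside its range is refused whole. The fingers move at their own pace and stop on an object; "grip_force" is the grip in N (left out, the last holds). Time passes only in rows, so rows that do not move let the fingers close. It gives the time, the measured TCP pose, the force, the opening and the grip force at its end, in the units of the state.
- bot.get_state(): the state, without advancing time (a new reading comes with each control period).
- bot.grab_frame(name): name is "scene" or "top" or "wrist"; returns the picture (384x512x3 uint8, red, green, blue); there is no depth.
- bot.get_calibration(name): a dict with "vfov" (degrees; the focal length in pixels is half the picture's height over the tangent of half this angle, whatever the lens; pixels are square), "cx", "cy" (the principal point, pixels), "world_from_camera" (4x4, takes a point from camera to world coordinates); the wrist camera has in their place "hand_eye" (4x4, takes a point from camera to tool coordinates, whose origin is the TCP and whose axes are the flange's). Camera axes: x right, y up, looking along -z (the intrinsics and any distortion apply to the point x, -y, -z); pixel columns grow to the right and rows downward; lengths in m; the calibration is good to about 2 mm. A picture is of the moment at which its call begins: read the wrist's pose just before it. get_calibration takes no time and is no camera call.
- bot.close_job(): hands the job in; it is judged then, once.
The state is a dict: "time": time; "q": joint angles; "joint_velocities": joint speeds; "tau": joint torques, N m; "tcp_pos": TCP position; "ee_rot": TCP orientation; "contact_force": force on the tool from outside, world axes, zero at the start; "moment": the same for the moment, N m; "width": finger opening in m; "grip_force": force on a finger pad.
Only numpy, scipy, OpenCV 4.12 (cv2) and the standard library are available. Lean on these libraries where they do the work, as an engineer would, in place of code of your own. Each camera call takes 0.05 s, during which the arm holds its last target. There are 200 camera calls.

## Working session

There is one attempt and no reset: what is moved stays moved. The work goes in short steps, Python scripts to look and compute and a tool call to move; the robot and the scene stay as the last step left them, time stands still between calls to the robot, and variables do not carry over. Pictures are saved under pics/ and viewed, at most 10 in all, crops included, and the job is handed in when it is done.

Besides the shell and the picture viewer there is one more tool, called by a JSON object that holds its "name" and its "arguments". servo_tool: Moves the arm, as the interface text tells. Its arguments: {"type":"object","properties":{"steps":{"type":"string"},"grip_force":{"type":"number"}},"required":["steps"]}

```bash
mkdir -p pics; ls; python3 - <<'E'
from bench import bot
import cv2, numpy as np
np.set_printoptions(precision=4,suppress=True)
s=bot.get_state(); print(s)
for n in("scene","top","wrist"):
    c=bot.get_calibration(n); print(n,c)
    cv2.imwrite(f"pics/{n}0.png",bot.grab_frame(n)[:,:,::-1])
a=np.hstack([cv2.imread("pics/top0.png"),cv2.imread("pics/scene0.png")])
E
```

```text
pics
{'time': 0.0, 'q': array([ 1.249 ,  0.2388, -0.0142,  1.3192,  0.    ,  1.5708]), 'joint_velocities': array([ 0.0001, -0.0005,  0.0003, -0.0001, -0.0005,  0.0002]), 'tau': array([ -0.0006, -53.8773,  34.6443,   0.0181,  -0.0002,  -0.    ]), 'tcp_pos': array([0.1659, 0.4977, 0.2307]), 'ee_rot': array([-0.5032, -3.1008,  0.0023]), 'contact_force': array([-1.3996, -0.4603, -0.363 ]), 'moment': array([ 0.0388,  0.0115, -0.0234]), 'grip_force': 0.0, 'width': 0.0856394597137845}
scene {'vfov': 52.05354582606932, 'cx': 259.6529432504762, 'cy': 189.81811372517575, 'world_from_camera': array([[-0.6308,  0.4898, -0.6018, -0.0269],
       [-0.7759, -0.3869,  0.4984,  0.4156],
       [ 0.0113,  0.7813,  0.6241,  0.5932],
       [ 0.    ,  0.    ,  0.    ,  1.    ]])}
top {'vfov': 57.408129970560225, 'cx': 260.1544715159065, 'cy': 190.72422104156894, 'world_from_camera': array([[-0.0279,  0.9958, -0.0868,  0.4013],
       [-0.9993, -0.0301, -0.0241, -0.017 ],
       [-0.0266,  0.0861,  0.9959,  0.8949],
       [ 0.    ,  0.    ,  0.    ,  1.    ]])}
wrist {'vfov': 62.97750356246985, 'cx': 255.75216411455432, 'cy': 194.64171137704582, 'hand_eye': array([[-0.    ,  0.955 ,  0.2965,  0.0758],
       [ 1.    ,  0.0001, -0.0003,  0.0004],
       [-0.0003,  0.2965, -0.955 , -0.1417],
       [ 0.    ,  0.    ,  0.    ,  1.    ]])}
```

View pics/top0.png

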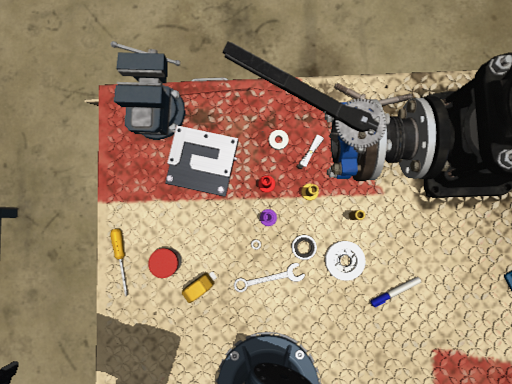

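View pics/scene0.png

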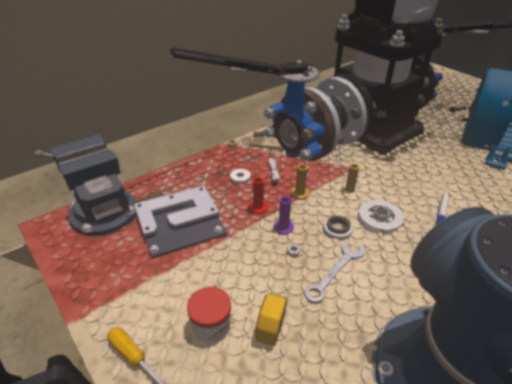

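The top view shows the bush at about (310,191), the sleeve at (358,215), and the fixture around (200,158) with its apron toward the robot. The red and purple look-alikes are at (266,184) and (268,217).

```bash
python3 - <<'E'
import cv2,numpy as np
a=cv2.imread("pics/top0.png")[115:235,155:315]
cv2.imwrite("pics/c1.png",cv2.resize(a,None,fx=5,fy=5,interpolation=cv2.INTER_CUBIC))
b=cv2.imread("pics/scene0.png")[150:265,120:280]
cv2.imwrite("pics/c2.png",cv2.resize(b,None,fx=5,fy=5,interpolation=cv2.INTER_CUBIC))
E
```

```text
(no output)
```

View pics/c1.png

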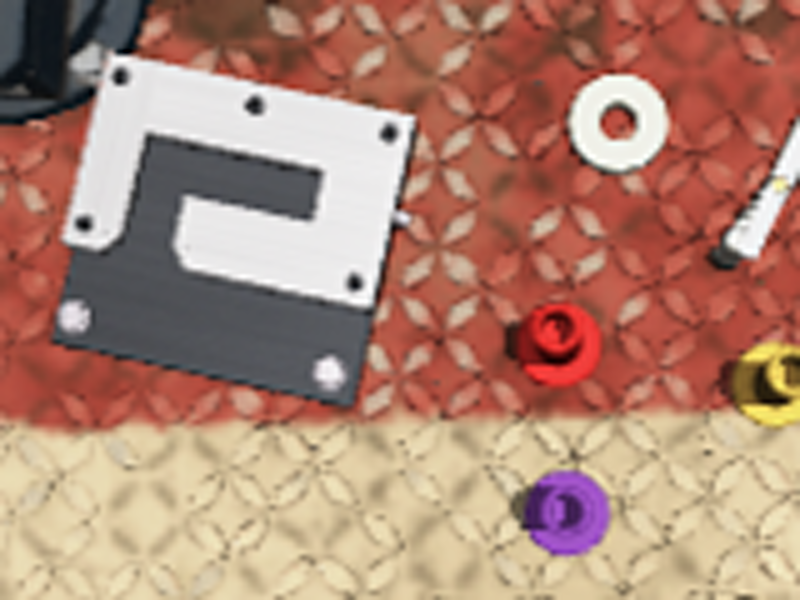

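Plate corners in the crop are at (105,53), (415,115), (372,308) and (63,242). The apron's front corners are at (52,342) and (352,405), and the slot corners and bolts are also visible. Next I'll fit the fixture pose and place the bush.

```bash
cat >h.py <<'E'
import numpy as np,cv2
from bench import bot
from scipy.spatial.transform import Rotation as R
from scipy.optimize import least_squares
np.set_printoptions(precision=4,suppress=True)
def cam(n,pose=None):
    c=bot.get_calibration(n)
    if n=="wrist":
        s=pose or bot.get_state(); T=np.eye(4); T[:3,:3]=R.from_rotvec(s["ee_rot"]).as_matrix(); T[:3,3]=s["tcp_pos"]
        T=T@c["hand_eye"]
    else: T=c["world_from_camera"]
    return T,192/np.tan(np.radians(c["vfov"]/2)),c["cx"],c["cy"]
def proj(C,P):
    T,f,cx,cy=C; p=(np.atleast_2d(P)-T[:3,3])@T[:3,:3]
    return np.c_[cx+f*p[:,0]/-p[:,2], cy-f*p[:,1]/-p[:,2]]
def ray(C,uv,z):
    T,f,cx,cy=C; uv=np.atleast_2d(uv).astype(float)
    d=np.c_[(uv[:,0]-cx)/f,-(uv[:,1]-cy)/f,-np.ones(len(uv))]@T[:3,:3].T
    return T[:3,3]+d*((z-T[2,3])/d[:,2])[:,None]
def fw(p,P):
    c,s=np.cos(p[2]),np.sin(p[2]); P=np.atleast_2d(P)/1000.
    return np.c_[p[0]+c*P[:,0]-s*P[:,1],p[1]+s*P[:,0]+c*P[:,1],P[:,2]]
E
cat h.py - <<'E' | python3 -
F=np.array([(75,80,27),(75,-80,27),(-25,-80,27),(-25,80,27),(-75,80,10),(-75,-80,10),(-60,70,16),(-60,-65,16),(39,-42,27),(11,-42,27),(39,52,27)],float)
U=np.array([(105,53),(415,115),(372,308),(63,242),(52,342),(352,405),(73,316),(330,372),(322,172),(312,220),(148,133)],float)
U=(U+.5)/5-.5+[155,115]
C=cam("top")
r=least_squares(lambda p:(proj(C,fw(p,F))-U).ravel(),[.5,.15,0])
print(r.x,np.degrees(r.x[2])); print(r.fun.reshape(-1,2))
for n in("top","scene"):
    print(n,"mouth",proj(cam(n),fw(r.x,[(-25,38,10),(25,38,10)])))
    im=cv2.imread(f"pics/{n}0.png"); hsv=cv2.cvtColor(im,cv2.COLOR_BGR2HSV)
for nm,uv,z in(("bush",(310,192),.006),("sleeve",(358,214),.07),("red",(266,185),.006),("purple",(268,217),.006)): print(nm,ray(C,uv,z))
im=cv2.imread("pics/top0.png")[165:225,280:380]
s=cv2.imread("pics/scene0.png")[150:240,240:370]
a=cv2.resize(im,(600,360),interpolation=cv2.INTER_CUBIC);cv2.imwrite("pics/c3.png",a)
E
```

```text
[ 0.5593  0.153  -0.2379] -13.62929220710742
[[ 0.4777 -0.1526]
 [-0.183  -0.0461]
 [-0.1203 -0.1336]
 [-0.1381  0.1425]
 [-0.4856  0.1742]
 [ 0.4091  0.4675]
 [-0.2353  0.1832]
 [ 0.0144 -0.1221]
 [ 0.6638 -0.6846]
 [ 0.2411  0.4707]
 [-0.6555 -0.3159]]
top mouth [[184.82   167.5421]
 [189.1948 148.7106]]
scene mouth [[165.2525 233.6236]
 [159.2168 218.7322]]
bush [[ 0.4718 -0.1218  0.006 ]]
sleeve [[ 0.4119 -0.2236  0.07  ]]
red [[ 0.493  -0.0108  0.006 ]]
purple [[ 0.4116 -0.0135  0.006 ]]
```

View pics/c3.png

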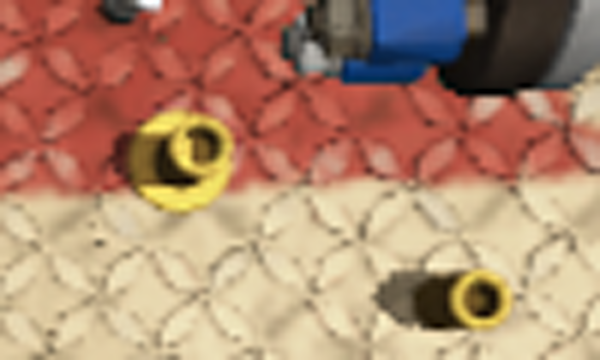

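The bush is near (0.473, -0.122) and the fixture is at (0.559, 0.153), yaw -13.6°. I'll work out the move that puts the wrist above the bush with the tool y axis along fixture y.

```bash
cat >>h.py <<'E'
FX=np.array([0.5593,0.153,-0.2379])
def togo(target,yaw=FX[2]):
    s=bot.get_state(); Rn=R.from_rotvec(s["ee_rot"]).as_matrix()
    x=-np.array([np.cos(yaw),np.sin(yaw),0]); z=np.array([0,0,-1.]); Rt=np.c_[x,np.cross(z,x),z]
    d=Rn.T@(np.array(target)-s["tcp_pos"])*1000
    dt=Rt.T@(np.array(target)-s["tcp_pos"])*1000
    print("t",s["time"],"tcp",s["tcp_pos"],"d_now",d.round(1),"d_target",dt.round(1),"rot",np.degrees(R.from_matrix(Rn.T@Rt).as_rotvec()).round(2),"q",s["q"],"F",s["contact_force"],"w",s["width"],s["grip_force"])
E
cat h.py - <<'E' | python3 -
togo([.473,-.122,.20])
E
```

```text
t 0.15 tcp [0.1659 0.4978 0.2308] d_now [-487.3 -490.8   31.3] d_target [-444.5 -530.    30.8] rot [-0.06 -0.   -4.81] q [ 1.249   0.2387 -0.014   1.3192  0.      1.5708] F [ 0.6467  0.6441 -0.3207] w 0.0855009071372021 0.0
```

{"name": "servo_tool", "arguments": {"steps": "0 0 0 0 0 -4.8 0;-15 -18 1 0 0 0 0;-27 -32 2 0 0 0 0;-27 -32 2 0 0 0 0;-27 -32 2 0 0 0 0;-27 -32 2 0 0 0 0;-27 -32 2 0 0 0 0;-27 -32 2 0 0 0 0;-27 -32 2 0 0 0 0;-27 -32 2 0 0 0 0;-27 -32 2 0 0 0 0;-27 -32 2 0 0 0 0;-27 -32 2 0 0 0 0;-27 -32 2 0 0 0 0;-27 -32 2 0 0 0 0;-27 -32 2 0 0 0 0;-27 -32 2 0 0 0 0;-15 -18 0 0 0 0 0;0 0 0 0 0 0 0;0 0 0 0 0 0 0"}}

```text
time: 2.15
tcp_pos: [0.4667, -0.1062, 0.1999]
ee_rot: [-0.375, -3.118, -0.0]
contact_force: [0.6, 0.4, 0.2]
width: 0.0854
grip_force: 0.0
```

```bash
cat h.py - <<'E' | python3 -
togo([.473,-.122,.20])
s=bot.get_state();im=bot.grab_frame("wrist")[:,:,::-1]
C=cam("wrist",s); print(proj(C,[(.473,-.122,.006),(.473,-.122,.08)]))
cv2.imwrite("pics/w1.png",im)
E
```

```text
t 2.15 tcp [ 0.4667 -0.1062  0.1999] d_now [ -9.8 -13.9  -0.1] d_target [ -9.8 -13.9  -0.1] rot [ 0.01 -0.07 -0.08] q [-0.2238  0.1734 -0.1793  1.2193  0.0002  0.0155] F [0.6448 0.3563 0.1585] w 0.08544630536930485 0.0
[[242.7254 178.7659]
 [239.4125 199.5758]]
```

View pics/w1.png

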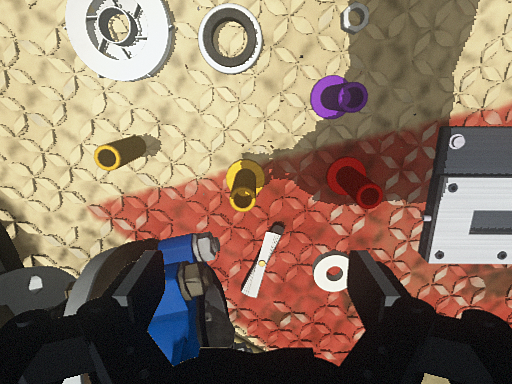

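The wrist view shows the bush flange centred at about (246,178) and its top ring at (242,199), about 3 px to tool +y of the prediction.

```bash
cat h.py - <<'E' | python3 -
C=cam("wrist")
a=ray(C,(246.3,178),.006)[0];b=ray(C,(242,199),.08)[0];print(a,b);m=(a+b)/2
togo([m[0],m[1],.036])
E
```

```text
[ 0.473  -0.1174  0.006 ] [ 0.4729 -0.1191  0.08  ]
t 2.2 tcp [ 0.4666 -0.1057  0.2   ] d_now [ -9.4 -10.8 164. ] d_target [ -9.2 -10.8 164. ] rot [ 0.01 -0.06 -0.02] q [-0.2228  0.1727 -0.1798  1.2193  0.0001  0.0156] F [-0.8105  0.0902  0.3501] w 0.08532615522526597 0.0
```

{"name": "servo_tool", "arguments": {"steps": "-9 -11 0 0 0 0 0;0 0 20 0 0 0 0;0 0 30 0 0 0 0;0 0 30 0 0 0 0;0 0 30 0 0 0 0;0 0 25 0 0 0 0;0 0 19 0 0 0 0;0 0 10 0 0 0 0;0 0 0 0 0 0 0;0 0 0 0 0 0 0.3;0 0 0 0 0 0 0.5;0 0 0 0 0 0 0.7;0 0 0 0 0 0 1;0 0 0 0 0 0 1;0 0 0 0 0 0 1;0 0 0 0 0 0 1;0 0 0 0 0 0 1", "grip_force": 40}}

```text
time: 3.9
tcp_pos: [0.4737, -0.119, 0.0368]
ee_rot: [0.373, 3.118, -0.001]
contact_force: [-1.0, -1.7, 6.1]
width: 0.0234
grip_force: 39.8
```

```bash
cat h.py - <<'E' | python3 -
p=fw(FX,(-55,38,0))[0];print(p)
togo([p[0],p[1],.147])
E
```

```text
[0.5148 0.2029 0.    ]
t 3.9 tcp [ 0.4737 -0.119   0.0368] d_now [  35.8  322.5 -110.3] d_target [  35.9  322.6 -110.2] rot [-0.01  0.06 -0.01] q [-0.2461  0.3264 -0.4337  0.8097 -0.0002 -0.008 ] F [-1.0355 -1.684   6.0606] w 0.023378094441892646 39.84026491641998
```

{"name": "servo_tool", "arguments": {"steps": "0 0 -10 0 0 0 1;0 0 -30 0 0 0 1;0 0 -35 0 0 0 1;0 0 -25 0 0 0 1;0 0 -10 0 0 0 1;2 20 0 0 0 0 1;4 35 0 0 0 0 1;4 35 0 0 0 0 1;4 35 0 0 0 0 1;4 35 0 0 0 0 1;4 35 0 0 0 0 1;4 35 0 0 0 0 1;4 35 0 0 0 0 1;4 35 0 0 0 0 1;2 22 0 0 0 0 1;0 0 0 0 0 0 1;0 0 0 0 0 0 1;0 0 0 0 0 0 1"}}

```text
time: 5.7
tcp_pos: [0.5136, 0.2017, 0.1457]
ee_rot: [-0.374, -3.118, 0.002]
contact_force: [0.6, -0.3, -2.9]
width: 0.0232
grip_force: 40.0
```

```bash
cat h.py - <<'E' | python3 -
p=fw(FX,(-55,38,0))[0]
togo([p[0],p[1],.0483])
s=bot.get_state();im=bot.grab_frame("wrist")[:,:,::-1].copy()
C=cam("wrist",s); 
t=s["tcp_pos"]
print("bush exp top/bottom",proj(C,[t+[0,0,.0435],t+[0,0,-.0365]]))
F=[(75,80,27),(75,-80,27),(-25,-80,27),(-25,80,27),(-75,80,10),(-75,-80,10),(-60,70,16),(-60,-65,16),(39,-42,27),(11,-42,27),(39,52,27)]
print(proj(C,fw(FX,F)))
cv2.imwrite("pics/w2.png",cv2.resize(im,(800,600),interpolation=cv2.INTER_CUBIC))
E
```

```text
t 5.7 tcp [0.5136 0.2017 0.1457] d_now [-1.   1.5 97.4] d_target [-0.9  1.4 97.4] rot [-0.07 -0.06 -0.03] q [ 0.3744  0.3261 -0.1136  1.1327 -0.0003  0.6129] F [ 0.6343 -0.2942 -2.8544] w 0.02321288478569259 40.01629292964935
bush exp top/bottom [[254.4935 311.1168]
 [255.1099 226.4534]]
[[299.4329 316.3389]
 [137.6204 316.3245]
 [125.1089 222.3609]
 [303.969  222.3211]
 [303.7005 163.446 ]
 [125.7736 163.5203]
 [292.7489 181.3033]
 [141.9242 181.3574]
 [173.1799 284.6334]
 [170.8148 258.3807]
 [271.6259 284.6318]]
```

View pics/w2.png

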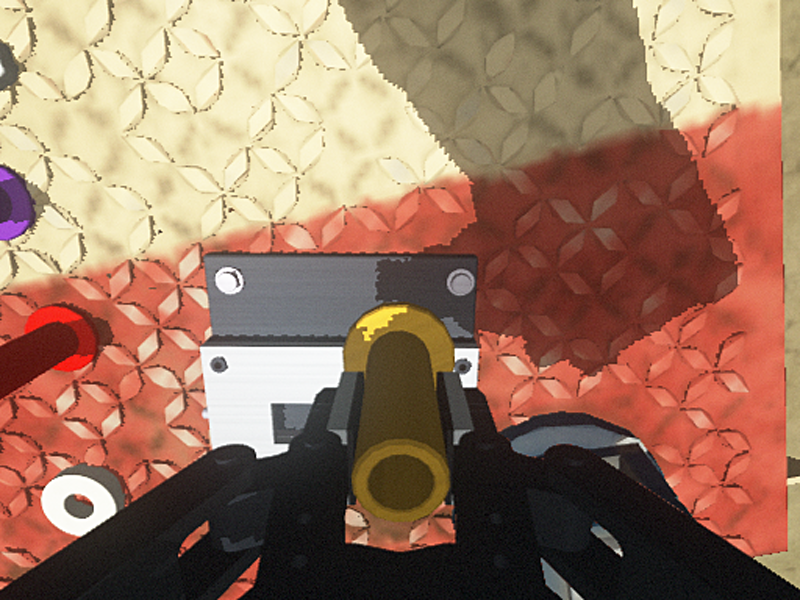

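The wrist view has the fixture's front corners at (131,163) and (305,163), the plate front corners at (129,221) and (307,221), and the bush top at (257,307) in native pixels. I'll refine the fixture relative to the held bush.

```bash
cat h.py - <<'E' | python3 -
s=bot.get_state(); C=cam("wrist",s)
F=np.array([(-25,-80,27),(-25,80,27),(-75,80,10),(-75,-80,10),(-60,70,16),(-60,-65,16),(11,-42,27),(39,-42,27)],float)
U=np.array([(201,346),(479,346),(477,255),(205,255),(461,282),(229,280),(272,403),(276,444)],float);U=(U+.5)/1.5625-.5
r=least_squares(lambda p:(proj(C,fw(p,F))-U).ravel(),FX);print(r.x,np.degrees(r.x[2]));print(r.fun.reshape(-1,2))
r4=least_squares(lambda p:(proj(C,fw(p,F)+[0,0,p[3]])-U).ravel(),list(FX)+[0]);print("with z",r4.x,r4.cost,r.cost)
t=s["tcp_pos"]; n=np.array([np.cos(FX[2]),np.sin(FX[2]),0])
print("flange front",proj(C,t-.022*n+[0,0,-.0305]),"meas",(400/1.5625,304/1.5625-.2))
print("top",ray(C,((401.5)/1.5625-.5,(480.5)/1.5625-.5),t[2]+.0435)-t, "flange c", ray(C,(400/1.5625-.5,304.5/1.5625-.5),t[2]-.0305)-(t-.022*n))
for p in(r.x,r4.x):
  c=fw(p,(-55,38,0))[0]; togo([c[0],c[1],.0483],p[2])
E
```

```text
[ 0.5594  0.1558 -0.2397] -13.732513971326524
[[-0.1684  0.1079]
 [ 0.7935  0.2689]
 [ 1.8606 -0.3542]
 [-2.0207 -0.5039]
 [ 1.145   0.2048]
 [-1.2237  1.3552]
 [-0.0491 -0.2727]
 [-0.3646 -0.239 ]]
with z [ 0.5602  0.1552 -0.2399 -0.0027] 3.7801046937443057 6.810135501296205
flange front [[254.9993 195.1576]] meas (256.0, 194.36)
top [[-0.0016  0.0011  0.0435]] flange c [[-0.0004  0.0004 -0.0305]]
t 5.75 tcp [0.5138 0.2016 0.146 ] d_now [-0.3  4.5 97.7] d_target [-0.2  4.4 97.7] rot [-0.05 -0.04  0.04] q [ 0.3741  0.3258 -0.1134  1.1327 -0.0002  0.613 ] F [ 0.3667 -0.4033 -2.9468] w 0.02304954454344283 40.01615524291992
t 5.75 tcp [0.5138 0.2016 0.146 ] d_now [-1.2  4.  97.7] d_target [-1.1  3.9 97.7] rot [-0.05 -0.04  0.06] q [ 0.3741  0.3258 -0.1134  1.1327 -0.0002  0.613 ] F [ 0.3667 -0.4033 -2.9468] w 0.02304954454344283 40.01615524291992
```

{"name": "servo_tool", "arguments": {"steps": "-1 3.5 0 0 0 0 1;0 0 15 0 0 0 1;0 0 25 0 0 0 1;0 0 25 0 0 0 1;0 0 18 0 0 0 1;0 0 10 0 0 0 1;0 0 4 0 0 0 1;0 0 0 0 0 0 1;0 0 0 0 0 0 1;0 0 0 0 0 0 1"}}

```text
time: 6.75
tcp_pos: [0.5166, 0.206, 0.0502]
ee_rot: [0.373, 3.118, 0.001]
contact_force: [-0.2, -0.1, -3.7]
width: 0.0235
grip_force: 40.0
```

{"name": "servo_tool", "arguments": {"steps": "0 0 0.5 0 0 0 1;0 0 0.5 0 0 0 1;0 0 0 0 0 0 1"}}

```text
time: 7.05
tcp_pos: [0.516, 0.2058, 0.0484]
ee_rot: [0.373, 3.119, -0.0]
contact_force: [-1.0, -0.7, -3.6]
width: 0.023
grip_force: 40.0
```

{"name": "servo_tool", "arguments": {"steps": "0 0 0.5 0 0 0 1;0 0 0.5 0 0 0 1;0 0 0 0 0 0 1"}}

```text
time: 7.35
tcp_pos: [0.5159, 0.2057, 0.0472]
ee_rot: [-0.373, -3.119, 0.0]
contact_force: [-0.2, 1.3, -2.4]
width: 0.023
grip_force: 40.0
```

{"name": "servo_tool", "arguments": {"steps": "0 0 0.5 0 0 0 1;0 0 0 0 0 0 1;0 0 0 0 0 0 1"}}

```text
time: 7.65
tcp_pos: [0.516, 0.2057, 0.0469]
ee_rot: [0.373, 3.119, -0.0]
contact_force: [-0.4, -0.2, -0.9]
width: 0.0231
grip_force: 40.3
```

```bash
sed -i 's/^FX=.*/FX=np.array([.5596,.1548,-.2395])/' h.py; cat >>h.py <<'E'
def fpos():
    s=bot.get_state(); d=s["tcp_pos"]-[FX[0],FX[1],0]; c,k=np.cos(FX[2]),np.sin(FX[2])
    f=s["contact_force"]; print("t",s["time"],"fix xy",1000*(c*d[0]+k*d[1]),1000*(-k*d[0]+c*d[1]),"z",d[2]*1000,"F fix",c*f[0]+k*f[1],-k*f[0]+c*f[1],f[2],"M",s["moment"])
E
(cat h.py;echo 'fpos();togo([.5,.2,.0484])')|python3 -
```

```text
t 7.65 fix xy -54.43440931032461 39.124832731814564 z 46.922631787680714 F fix -0.3307948541827124 -0.2434223533702608 -0.8871999111329261 M [-0.0632  0.1316  0.0149]
t 7.65 tcp [0.516  0.2057 0.0469] d_now [14.2 -9.3 -1.5] d_target [14.2 -9.4 -1.5] rot [-0.    0.01  0.09] q [ 0.3794  0.4129 -0.2584  0.8994 -0.0001  0.6175] F [-0.3791 -0.158  -0.8872] w 0.023134080385277356 40.33770740032196
```

{"name": "servo_tool", "arguments": {"steps": "0 -1 -1.4 0 0 0 1;-5 0 0 0 0 0 1;-5 0 0 0 0 0 1;-5 0 0 0 0 0 1;-5 0 0 0 0 0 1;-4 0 0 0 0 0 1;-3 0 0 0 0 0 1;0 0 0 0 0 0 1;0 0 0 0 0 0 1"}}

```text
time: 8.55
tcp_pos: [0.5419, 0.1983, 0.0481]
ee_rot: [-0.373, -3.119, 0.0]
contact_force: [-0.0, 0.3, -4.0]
width: 0.0233
grip_force: 40.1
```

```bash
(cat h.py; cat <<'E'
fpos()
im=bot.grab_frame("wrist")[:,:,::-1]
cv2.imwrite("pics/w3.png",cv2.resize(im[100:340,100:420],(800,600),interpolation=cv2.INTER_CUBIC))
E
)|python3 -
```

```text
t 8.55 fix xy -27.54232512453135 38.099208215854176 z 48.100952773988254 F fix -0.08556025180457807 0.269042299012381 -4.03717590648382 M [ 0.0552  0.0693 -0.0217]
```

View pics/w3.png

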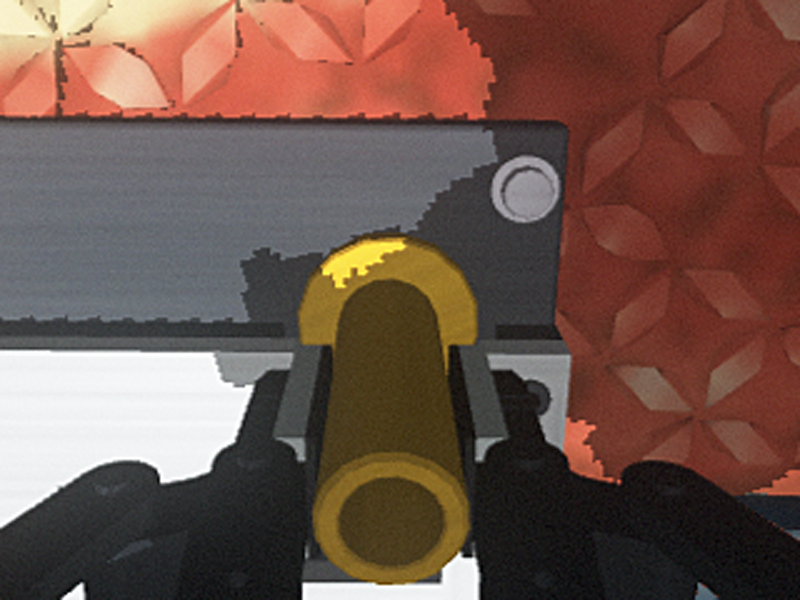

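The flange is entering under the plate with no contact. In the crop the flange is centred at column 388, the plate corner is at 570, the base corner at 567 and the bolt at (528,190). I'll cross-check the lateral offset with these.

```bash
(cat h.py; cat <<'E'
s=bot.get_state();C=cam("wrist",s);cr=lambda u,v:((u+.5)/2.5-.5+100,(v+.5)/2.5-.5+100)
Rt=R.from_rotvec(s["ee_rot"]).as_matrix();t=s["tcp_pos"]
for n,u,v,z,y in(("plate R",570,342,.027,80),("base R",567,123,.010,80),("bolt",526,192,.016,70),("flL",299,315,.0175,0),("flR",477,315,.0175,0),("ring",392,518,.0915,0)):
    d=Rt.T@(ray(C,cr(u,v),z)[0]-t)*1000; print(n,d, "bush y",y-d[1])
E
)|python3 -
```

```text
plate R [ 0.3409 41.2515 21.0999] bush y 38.74846614448339
base R [47.4459 41.0927 38.1174] bush y 38.907333061354926
bolt [32.6229 31.4342 32.1143] bush y 38.56580006851186
flL [  2.9481 -21.2107  30.6164] bush y 21.21072804852698
flR [ 2.9465 21.0693 30.6059] bush y -21.0693165261652
ring [  1.8078   0.6919 -43.3895] bush y -0.6918853772671343
```

{"name": "servo_tool", "arguments": {"steps": "-3 0 0 0 0 0 1;-4 0 0 0 0 0 1;-4 0 0 0 0 0 1;-3 0 0 0 0 0 1;0 0 0 0 0 0 1"}}

```text
time: 9.1
tcp_pos: [0.5561, 0.195, 0.0482]
ee_rot: [0.373, 3.119, -0.0]
contact_force: [-1.0, 0.1, -3.4]
width: 0.0231
grip_force: 40.1
```

{"name": "servo_tool", "arguments": {"steps": "-3 0 0 0 0 0 1;-4 0 0 0 0 0 1;-4 0 0 0 0 0 1;-3 0 0 0 0 0 1;0 0 0 0 0 0 1"}}

```text
time: 9.6
tcp_pos: [0.5697, 0.1917, 0.0481]
ee_rot: [0.374, 3.119, -0.0]
contact_force: [-0.2, -0.4, -3.2]
width: 0.0229
grip_force: 40.1
```

```bash
(cat h.py; echo "fpos()")|python3 -
```

```text
t 9.6 fix xy 1.075471443571098 38.21926713412765 z 48.14666171760297 F fix -0.12849519900166767 -0.454261841845646 -3.215460306498591 M [-0.026  -0.0388  0.0147]
```

{"name": "servo_tool", "arguments": {"steps": "-3 0 0 0 0 0 1;-5 0 0 0 0 0 1;-5 0 0 0 0 0 1;-4 0 0 0 0 0 1;0 0 0 0 0 0 1;0 0 0 0 0 0 1;0 0 0 0 0 0 1"}}

```text
time: 10.3
tcp_pos: [0.5855, 0.1878, 0.0481]
ee_rot: [-0.373, -3.119, 0.0]
contact_force: [0.6, 0.2, -3.7]
width: 0.0226
grip_force: 40.1
```

{"name": "servo_tool", "arguments": {"steps": "-2 0 0 0 0 0 1;-2 0 0 0 0 0 1;-2 0 0 0 0 0 1;0 0 0 0 0 0 1;0 0 0 0 0 0 1"}}

```text
time: 10.8
tcp_pos: [0.5915, 0.1863, 0.0481]
ee_rot: [-0.373, -3.119, 0.0]
contact_force: [0.1, 0.1, -3.1]
width: 0.0231
grip_force: 40.1
```

{"name": "servo_tool", "arguments": {"steps": "-1 0 0 0 0 0 1;-1 0 0 0 0 0 1;0 0 0 0 0 0 1"}}

```text
time: 11.1
tcp_pos: [0.5936, 0.1859, 0.0482]
ee_rot: [0.373, 3.119, -0.0]
contact_force: [0.3, -0.2, -3.4]
width: 0.0229
grip_force: 40.1
```

```bash
(cat h.py; echo "fpos()")|python3 -
```

```text
t 11.1 fix xy 25.69130928184475 38.28031999633004 z 48.21358968217037 F fix 0.32422534414447823 -0.16868617013453577 -3.4258351911844143 M [ 0.0001 -0.0235  0.0324]
```

{"name": "servo_tool", "arguments": {"steps": "-1 0 0 0 0 0 1;0 0 0 0 0 0 1"}}

```text
time: 11.3
tcp_pos: [0.5946, 0.1856, 0.0482]
ee_rot: [0.373, 3.119, -0.0]
contact_force: [-0.3, -0.2, -3.8]
width: 0.023
grip_force: 40.1
```

{"name": "servo_tool", "arguments": {"steps": "-0.7 0 0 0 0 0 1;0 0 0 0 0 0 1"}}

```text
time: 11.5
tcp_pos: [0.5951, 0.1855, 0.0482]
ee_rot: [-0.373, -3.119, 0.0]
contact_force: [-0.1, 0.0, -3.0]
width: 0.0233
grip_force: 40.1
```

{"name": "servo_tool", "arguments": {"steps": "-0.7 0 0 0 0 0 1;0 0 0 0 0 0 1"}}

```text
time: 11.7
tcp_pos: [0.5953, 0.1854, 0.0481]
ee_rot: [-0.373, -3.118, -0.0]
contact_force: [-2.3, 0.5, -2.3]
width: 0.0229
grip_force: 40.1
```

```bash
(cat h.py; echo "fpos()")|python3 -
```

```text
t 11.7 fix xy 27.428895595368314 38.23115100340003 z 48.14630147397782 F fix -2.3626691743151964 -0.05302758645859118 -2.2571626765835844 M [ 0.177   0.6732 -0.0442]
```

{"name": "servo_tool", "arguments": {"steps": "1 0 0 0 0 0 1;1.3 0 0 0 0 0 1;0 -2 0 0 0 0 1;0 -4 0 0 0 0 1;0 -4 0 0 0 0 1;0 -4 0 0 0 0 1;0 -4 0 0 0 0 1;0 -4 0 0 0 0 1;0 -4 0 0 0 0 1;0 -2 0 0 0 0 1;0 0 0 0 0 0 1;0 0 0 0 0 0 1"}}

```text
time: 12.9
tcp_pos: [0.5871, 0.1587, 0.0482]
ee_rot: [0.373, 3.119, -0.0]
contact_force: [0.3, -0.1, -2.4]
width: 0.023
grip_force: 40.1
```

```bash
(cat h.py; echo "fpos()")|python3 -
```

```text
t 12.9 fix xy 25.747180470714177 10.29094870336437 z 48.23548072917849 F fix 0.3533780366521849 0.01940855965652731 -2.4381794279238025 M [-0.0394  0.0244  0.0325]
```

{"name": "servo_tool", "arguments": {"steps": "0.4 0 1 0 0 0 1;0 -2 0.3 0 0 0 1;0 -2 0 0 0 0 1;0 -1 0 0 0 0 1;0 0 0 0 0 0 1"}}

```text
time: 13.4
tcp_pos: [0.5854, 0.1536, 0.0469]
ee_rot: [0.373, 3.119, -0.0]
contact_force: [-0.5, -0.3, -1.5]
width: 0.0234
grip_force: 40.0
```

{"name": "servo_tool", "arguments": {"steps": "0 -1.5 0 0 0 0 1;0 -1 0 0 0 0 1;0 0 0 0 0 0 1"}}

```text
time: 13.7
tcp_pos: [0.5848, 0.1513, 0.0469]
ee_rot: [0.373, 3.119, -0.0]
contact_force: [-0.3, -0.1, -1.8]
width: 0.0231
grip_force: 40.0
```

```bash
(cat h.py; echo "fpos()")|python3 -
```

```text
t 13.7 fix xy 25.31788275132481 2.627331641798801 z 46.94918902755672 F fix -0.23264960106825097 -0.1368719568318097 -1.8329022793865906 M [ 0.0084 -0.0487 -0.0242]
```

{"name": "servo_tool", "arguments": {"steps": "0 -1 0 0 0 0 1;0 -1 0 0 0 0 1;0 0 0 0 0 0 1"}}

```text
time: 14.0
tcp_pos: [0.5844, 0.1495, 0.0469]
ee_rot: [0.373, 3.119, -0.0]
contact_force: [-0.7, -0.3, -0.7]
width: 0.0229
grip_force: 40.0
```

{"name": "servo_tool", "arguments": {"steps": "0 -1 0 0 0 0 1;0 -1 0 0 0 0 1;0 0 0 0 0 0 1"}}

```text
time: 14.3
tcp_pos: [0.5839, 0.1475, 0.0469]
ee_rot: [-0.373, -3.119, 0.0]
contact_force: [0.1, 1.1, -1.2]
width: 0.023
grip_force: 40.0
```

{"name": "servo_tool", "arguments": {"steps": "0 -1 0 0 0 0 1;0 -0.5 0 0 0 0 1;0 0 0 0 0 0 1"}}

```text
time: 14.6
tcp_pos: [0.5836, 0.1461, 0.0469]
ee_rot: [0.373, 3.119, -0.0]
contact_force: [0.0, 2.7, -1.9]
width: 0.0235
grip_force: 40.0
```

{"name": "servo_tool", "arguments": {"steps": "0 -1 0 0 0 0 1;0 0 0 0 0 0 1"}}

```text
time: 14.8
tcp_pos: [0.5833, 0.1451, 0.0469]
ee_rot: [0.373, 3.119, -0.0]
contact_force: [-0.4, 0.9, -1.4]
width: 0.0231
grip_force: 40.0
```

{"name": "servo_tool", "arguments": {"steps": "0 -1 0 0 0 0 1;0 0 0 0 0 0 1"}}

```text
time: 15.0
tcp_pos: [0.5831, 0.1441, 0.0469]
ee_rot: [0.373, 3.119, -0.0]
contact_force: [1.0, 0.6, -1.5]
width: 0.0228
grip_force: 40.0
```

{"name": "servo_tool", "arguments": {"steps": "0 -1 0 0 0 0 1;0 0 0 0 0 0 1"}}

```text
time: 15.2
tcp_pos: [0.5828, 0.1431, 0.0469]
ee_rot: [0.373, 3.119, -0.0]
contact_force: [-0.7, 0.6, -1.1]
width: 0.0229
grip_force: 40.0
```

{"name": "servo_tool", "arguments": {"steps": "0 -1 0 0 0 0 1;0 -0.5 0 0 0 0 1;0 0 0 0 0 0 1"}}

```text
time: 15.5
tcp_pos: [0.5825, 0.1417, 0.0469]
ee_rot: [0.373, 3.119, -0.0]
contact_force: [0.1, 0.5, -0.8]
width: 0.0228
grip_force: 40.0
```

{"name": "servo_tool", "arguments": {"steps": "0 -1 0 0 0 0 1;0 -0.5 0 0 0 0 1;0 0 0 0 0 0 1"}}

```text
time: 15.8
tcp_pos: [0.5821, 0.1402, 0.0469]
ee_rot: [-0.373, -3.119, 0.0]
contact_force: [-0.0, 1.0, -0.2]
width: 0.0228
grip_force: 40.1
```

{"name": "servo_tool", "arguments": {"steps": "0 -1 0 0 0 0 1;0 -0.5 0 0 0 0 1;0 0 0 0 0 0 1"}}

```text
time: 16.1
tcp_pos: [0.5817, 0.1388, 0.0469]
ee_rot: [0.373, 3.119, -0.0]
contact_force: [-0.0, 2.7, 0.0]
width: 0.0232
grip_force: 40.1
```

{"name": "servo_tool", "arguments": {"steps": "0 -0.7 0 0 0 0 1;0 0 0 0 0 0 1"}}

```text
time: 16.3
tcp_pos: [0.5816, 0.1381, 0.0469]
ee_rot: [0.373, 3.119, -0.0]
contact_force: [0.3, 1.3, -0.1]
width: 0.023
grip_force: 40.1
```

```bash
(cat h.py; echo "fpos()")|python3 -
```

```text
t 16.3 fix xy 25.32851707760058 -11.017195503867308 z 46.947894202710266 F fix -0.030407646382164366 1.3465477971182809 -0.05448568506379842 M [ 0.5214 -0.1045  0.0018]
```

{"name": "servo_tool", "arguments": {"steps": "0 -0.7 0 0 0 0 1;0 0 0 0 0 0 1"}}

```text
time: 16.5
tcp_pos: [0.5815, 0.1375, 0.0469]
ee_rot: [0.373, 3.119, -0.0]
contact_force: [0.4, 1.4, 0.2]
width: 0.0232
grip_force: 40.1
```

{"name": "servo_tool", "arguments": {"steps": "0 -0.7 0 0 0 0 1;0 0 0 0 0 0 1"}}

```text
time: 16.7
tcp_pos: [0.5813, 0.1368, 0.0469]
ee_rot: [0.373, 3.119, -0.0]
contact_force: [0.7, 1.3, -0.6]
width: 0.0229
grip_force: 40.0
```

```bash
(cat h.py; echo "fpos()")|python3 -
```

```text
t 16.7 fix xy 25.322162057840174 -12.349489322174529 z 46.90780490264769 F fix 0.3800787967738178 1.409840384387116 -0.599721210235648 M [ 0.6202 -0.1413  0.0641]
```

{"name": "servo_tool", "arguments": {"steps": "0 -0.7 0 0 0 0 1;0 0 0 0 0 0 1"}}

```text
time: 16.9
tcp_pos: [0.5812, 0.1363, 0.0469]
ee_rot: [0.373, 3.119, 0.001]
contact_force: [1.3, 3.1, -0.8]
width: 0.0232
grip_force: 39.9
```

```bash
(cat h.py; echo "fpos()")|python3 -
```

```text
t 16.9 fix xy 25.36000429306403 -12.860518778778088 z 46.913724926488804 F fix 0.5021298461423531 3.301304086385567 -0.7988708558335583 M [ 0.9825 -0.1712  0.0884]
```

{"name": "servo_tool", "arguments": {"steps": "0 -0.6 0 0 0 0 1;0 0 0 0 0 0 1"}}

```text
time: 17.1
tcp_pos: [0.5811, 0.136, 0.0469]
ee_rot: [0.372, 3.119, 0.001]
contact_force: [1.0, 6.0, -0.8]
width: 0.0233
grip_force: 39.7
```

```bash
(cat h.py; echo "fpos()")|python3 -
```

```text
t 17.1 fix xy 25.31613498946189 -13.2106444097083 z 46.87932774713621 F fix -0.40326911905843943 6.044652807012522 -0.7965425682125407 M [ 1.2891 -0.2677  0.0664]
```

Firm contact at y ≈ -13, rising at about 4.5 N/mm. I'll press to about 10 N and hold.

{"name": "servo_tool", "arguments": {"steps": "0 -0.5 0 0 0 0 1;0 -0.3 0 0 0 0 1;0 0 0 0 0 0 1"}}

```text
time: 17.4
tcp_pos: [0.581, 0.1356, 0.0469]
ee_rot: [0.372, 3.119, 0.003]
contact_force: [2.0, 7.3, -2.5]
width: 0.023
grip_force: 39.7
```

```bash
(cat h.py; echo "fpos()")|python3 -
```

```text
t 17.4 fix xy 25.3198861385002 -13.539869247231444 z 46.882546395216565 F fix 0.2203346910492443 7.517650041403297 -2.4975338539891045 M [ 1.7821 -0.3323  0.0528]
```

{"name": "servo_tool", "arguments": {"steps": "0 -0.5 0 0 0 0 1;0 0 0 0 0 0 1;0 0 0 0 0 0 1"}}

```text
time: 17.7
tcp_pos: [0.581, 0.1355, 0.047]
ee_rot: [0.372, 3.119, 0.004]
contact_force: [2.0, 9.2, -2.4]
width: 0.0231
grip_force: 39.7
```

```bash
(cat h.py; echo "fpos()")|python3 -
```

```text
t 17.7 fix xy 25.36815732130296 -13.690772888701686 z 46.963684574085896 F fix -0.22762589013143697 9.378327792396798 -2.389888167506127 M [ 2.048  -0.4016  0.0751]
```

{"name": "servo_tool", "arguments": {"steps": "0 -0.2 0 0 0 0 1;0 0 0 0 0 0 1;0 0 0 0 0 0 1;0 0 0 0 0 0 1;0 0 0 0 0 0 1;0 0 0 0 0 0 1;0 0 0 0 0 0 1"}}

```text
time: 18.4
tcp_pos: [0.581, 0.1354, 0.047]
ee_rot: [0.371, 3.119, 0.004]
contact_force: [1.5, 9.1, -2.3]
width: 0.0234
grip_force: 39.7
```

```bash
(cat h.py; echo "fpos()")|python3 -
```

```text
t 18.4 fix xy 25.376332110033086 -13.74776681197327 z 46.95964260403039 F fix -0.677393742756681 9.152570340955513 -2.2601544133834537 M [ 2.2355 -0.4184  0.024 ]
```

{"name": "servo_tool", "arguments": {"steps": "0 -0.3 0 0 0 0 1;0 0 0 0 0 0 1;0 0 0 0 0 0 1;0 0 0 0 0 0 1;0 0 0 0 0 0 1;0 0 0 0 0 0 1;0 0 0 0 0 0 1"}}

```text
time: 19.1
tcp_pos: [0.581, 0.1353, 0.047]
ee_rot: [0.371, 3.119, 0.005]
contact_force: [2.3, 10.2, -2.3]
width: 0.0231
grip_force: 39.6
```

{"name": "servo_tool", "arguments": {"steps": "0 0.5 0 0 0 0 1;0 0.5 0 0 0 0 1;0 0.5 0 0 0 0 1;0 0.3 0 0 0 0 1;0 0 0 0 0 0 1"}}

```text
time: 19.6
tcp_pos: [0.581, 0.1359, 0.0469]
ee_rot: [0.373, 3.119, 0.001]
contact_force: [1.6, 5.2, -1.1]
width: 0.023
grip_force: 39.9
```

```bash
(cat h.py; echo "fpos()")|python3 -
```

```text
t 19.6 fix xy 25.33047943922611 -13.310653376271725 z 46.901490975517866 F fix 0.33640867568415866 5.387679182418847 -1.1070892312282123 M [ 1.3313 -0.2797  0.0622]
```

{"name": "servo_tool", "arguments": {"steps": "0 0.5 0 0 0 0 1;0 0.3 0 0 0 0 1;0 0 0 0 0 0 1"}}

```text
time: 19.9
tcp_pos: [0.5811, 0.1361, 0.0469]
ee_rot: [-0.373, -3.119, 0.001]
contact_force: [0.5, 3.2, -0.6]
width: 0.0231
grip_force: 40.1
```

```bash
(cat h.py; echo "fpos()")|python3 -
```

```text
t 19.9 fix xy 25.30549753900821 -13.097546114875218 z 46.894540479902545 F fix -0.2810201006622847 3.2315454921356785 -0.6230460111268699 M [ 0.6255 -0.1194  0.1035]
```

{"name": "servo_tool", "arguments": {"steps": "0 0.4 0 0 0 0 1;0 0 0 0 0 0 1;0 0 0 0 0 0 0.7;0 0 0 0 0 0 0.65;0 0 0 0 0 0 0.5;0 0 0 0 0 0 0.3;0 0 0 0 0 0 0.1;0 0 0 0 0 0 0;0 0 0 0 0 0 0;0 0 0 0 0 0 0;0 0 0 0 0 0 0", "grip_force": 20}}

```text
time: 21.0
tcp_pos: [0.5812, 0.1367, 0.0469]
ee_rot: [-0.373, -3.119, 0.0]
contact_force: [0.9, 0.9, -0.2]
width: 0.0853
grip_force: 0.0
```

{"name": "servo_tool", "arguments": {"steps": "0 0 -5 0 0 0 0;0 0 -15 0 0 0 0;0 0 -25 0 0 0 0;0 0 -30 0 0 0 0;0 0 -30 0 0 0 0;0 0 -25 0 0 0 0;0 0 -10 0 0 0 0;0 0 0 0 0 0 0;0 0 0 0 0 0 0"}}

```text
time: 21.9
tcp_pos: [0.5808, 0.1366, 0.1859]
ee_rot: [-0.373, -3.118, 0.001]
contact_force: [0.3, -0.2, -0.9]
width: 0.0854
grip_force: 0.0
```

```bash
(cat h.py; cat <<'E'
s=bot.get_state();im=bot.grab_frame("wrist")[:,:,::-1];C=cam("wrist",s);print(s["time"],s["width"])
print((proj(C,fw(FX,[(25,-12.7,90),(25,-12.7,27),(25,-12.7,16)]))-[100,100])*2.5)
cv2.imwrite("pics/w4.png",cv2.resize(im[100:340,100:420],(800,600),interpolation=cv2.INTER_CUBIC))
E
)|python3 -
```

```text
21.9 0.0853598564436797
[[387.9245 243.1855]
 [388.2638 194.7931]
 [388.3099 188.2097]]
```

View pics/w4.png

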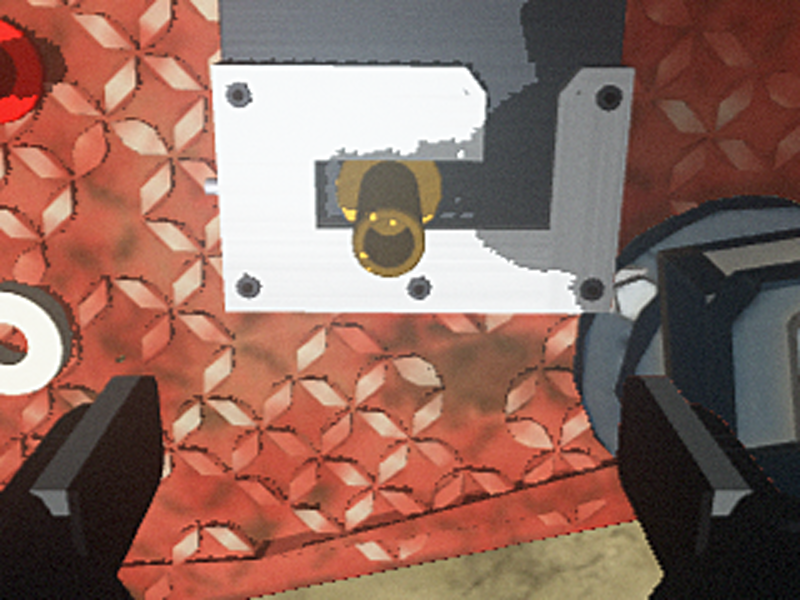

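The bush stands upright in the cross leg, with its top ring at (389,241) against (388,243) predicted for the stop position. The gripper is clear, so I'm handing in.

```bash
python3 -c "
from bench import bot
print(bot.close_job())"
```

```text
the job is handed in; nothing more can be done
None
```

The bush is in the cross leg against the depth stop: I pressed it there at about 10 N at the wrist for over half a second, then released it, and it stood upright in the last picture; the plain sleeve was left alone, and the job is handed in (no verdict came back).

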